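# Find the tired spring seat of the mixer stand and mark it

## Task

The mixer rocks because one of the three spring seats of its steel stand has gone soft. Press each of the three rubber seats down firmly with the fingertips and let it spring back, going from the robot's left to its right; then push the tag in front of the softest seat all the way down, leave the other two tags up, and move clear. Only press: lift nothing, and do not shift the tumbler, jug or spatula.

Things in the scene. Friction and masses are not known exactly. Their poses are not given: they have to be found in the camera images.
- stand: low folded steel mixer stand fixed to the stone shelf, 180 x 340 mm, its flat plate 30 mm above the shelf; origin on the shelf under its middle; its own +y runs along the row of three spring seats towards the robot's left, its own +x away from the robot (turned up to 0.35 rad). A steel tag stands 75 mm nearer the robot in front of each seat.
- seat_1 (a point): centre of the top of the spring seat at the robot's left (+y) end of the stand, when free (point fixed to the stand, does not sink); its tag is tag_1. The three seats look alike: round black rubber, 54 mm across, 100 mm apart, tops 74 mm above the shelf. They go straight down up to 16 mm, spring back, and bottom at 5 N or more; which is softest changes
- seat_2 (a point): the same point of the spring seat in the middle of the stand; its tag is tag_2. For the same travel the softest seat needs about half the force of the next one; the two firmer ones go down 4 to 6 mm at 4 N, the softest about 12 mm
- seat_3 (a point): the same point of the spring seat at the robot's right (-y) end of the stand; its tag is tag_3
- tag_1_top (a point): centre of the top of the small flat-headed steel tag in front of seat 1; head 20 x 28 mm (long side along the row), 5 mm thick, its top 22 mm above the stand's plate when fully up and 8 mm when fully down; moves with the tag
- tag_1 (a joint): how far tag 1 is pushed down: 0 fully up, 0.014 m fully down (starts between 0 and 0.002); stiff, about 3 N to slide, and stays where it is left
- tag_2_top (a point): centre of the top of the small flat-headed steel tag in front of seat 2; head 20 x 28 mm (long side along the row), 5 mm thick, its top 22 mm above the stand's plate when fully up and 8 mm when fully down; moves with the tag
- tag_2 (a joint): how far tag 2 is pushed down: 0 fully up, 0.014 m fully down (starts between 0 and 0.002); stiff, about 3 N to slide, and stays where it is left
- tag_3_top (a point): centre of the top of the small flat-headed steel tag in front of seat 3; head 20 x 28 mm (long side along the row), 5 mm thick, its top 22 mm above the stand's plate when fully up and 8 mm when fully down; moves with the tag
- tag_3 (a joint): how far tag 3 is pushed down: 0 fully up, 0.014 m fully down (starts between 0 and 0.002); stiff, about 3 N to slide, and stays where it is left
- tumbler: steel drinking tumbler, 72 mm across, 110 mm high, loose, beside the left end of the stand; origin at the centre of its underside
- jug: white ceramic jug with one handle, 110 mm across, 165 mm high, loose, beside the right end of the stand; origin at the centre of its underside
- spatula: wooden spatula 280 mm long, lying on the shelf beyond the stand, roughly along the row; loose; origin on the shelf under its middle

How it is judged:
On the way, in this order (a step that is already met when the one before it is completed fails the run):
1. the left spring seat has been pressed down more than 3 mm, alone (((horizontal distance between cap_p_c0 and seat_1 below 0.03 m and z of cap_p_c0 in the frame of stand below 0.062 m) or (horizontal distance between cap_q_c0 and seat_1 below 0.03 m and z of cap_q_c0 in the frame of stand below 0.062 m) or (horizontal distance between cap_r_c0 and seat_1 below 0.03 m and z of cap_r_c0 in the frame of stand below 0.062 m)) and not ((horizontal distance between cap_p_c0 and seat_2 below 0.03 m and z of cap_p_c0 in the frame of stand below 0.062 m) or (horizontal distance between cap_q_c0 and seat_2 below 0.03 m and z of cap_q_c0 in the frame of stand below 0.062 m) or (horizontal distance between cap_r_c0 and seat_2 below 0.03 m and z of cap_r_c0 in the frame of stand below 0.062 m)) and not ((horizontal distance between cap_p_c0 and seat_3 below 0.03 m and z of cap_p_c0 in the frame of stand below 0.062 m) or (horizontal distance between cap_q_c0 and seat_3 below 0.03 m and z of cap_q_c0 in the frame of stand below 0.062 m) or (horizontal distance between cap_r_c0 and seat_3 below 0.03 m and z of cap_r_c0 in the frame of stand below 0.062 m))), for 0.1 s.
2. the middle spring seat has been pressed down more than 3 mm, alone (((horizontal distance between cap_p_c0 and seat_2 below 0.03 m and z of cap_p_c0 in the frame of stand below 0.062 m) or (horizontal distance between cap_q_c0 and seat_2 below 0.03 m and z of cap_q_c0 in the frame of stand below 0.062 m) or (horizontal distance between cap_r_c0 and seat_2 below 0.03 m and z of cap_r_c0 in the frame of stand below 0.062 m)) and not ((horizontal distance between cap_p_c0 and seat_1 below 0.03 m and z of cap_p_c0 in the frame of stand below 0.062 m) or (horizontal distance between cap_q_c0 and seat_1 below 0.03 m and z of cap_q_c0 in the frame of stand below 0.062 m) or (horizontal distance between cap_r_c0 and seat_1 below 0.03 m and z of cap_r_c0 in the frame of stand below 0.062 m)) and not ((horizontal distance between cap_p_c0 and seat_3 below 0.03 m and z of cap_p_c0 in the frame of stand below 0.062 m) or (horizontal distance between cap_q_c0 and seat_3 below 0.03 m and z of cap_q_c0 in the frame of stand below 0.062 m) or (horizontal distance between cap_r_c0 and seat_3 below 0.03 m and z of cap_r_c0 in the frame of stand below 0.062 m))), for 0.1 s.
3. the right spring seat has been pressed down more than 3 mm, alone (((horizontal distance between cap_p_c0 and seat_3 below 0.03 m and z of cap_p_c0 in the frame of stand below 0.062 m) or (horizontal distance between cap_q_c0 and seat_3 below 0.03 m and z of cap_q_c0 in the frame of stand below 0.062 m) or (horizontal distance between cap_r_c0 and seat_3 below 0.03 m and z of cap_r_c0 in the frame of stand below 0.062 m)) and not ((horizontal distance between cap_p_c0 and seat_1 below 0.03 m and z of cap_p_c0 in the frame of stand below 0.062 m) or (horizontal distance between cap_q_c0 and seat_1 below 0.03 m and z of cap_q_c0 in the frame of stand below 0.062 m) or (horizontal distance between cap_r_c0 and seat_1 below 0.03 m and z of cap_r_c0 in the frame of stand below 0.062 m)) and not ((horizontal distance between cap_p_c0 and seat_2 below 0.03 m and z of cap_p_c0 in the frame of stand below 0.062 m) or (horizontal distance between cap_q_c0 and seat_2 below 0.03 m and z of cap_q_c0 in the frame of stand below 0.062 m) or (horizontal distance between cap_r_c0 and seat_2 below 0.03 m and z of cap_r_c0 in the frame of stand below 0.062 m))), for 0.1 s.
4. the tag of the softest seat is pushed down more than 11 of its 14 mm, with no seat pressed (((horizontal distance between cap_q_c0 and seat_1 below 0.03 m and value of joint tag_1 above 0.011 m and value of joint each of tag_2, tag_3 below 0.005 m) or (horizontal distance between cap_q_c0 and seat_2 below 0.03 m and value of joint tag_2 above 0.011 m and value of joint each of tag_1, tag_3 below 0.005 m) or (horizontal distance between cap_q_c0 and seat_3 below 0.03 m and value of joint tag_3 above 0.011 m and value of joint each of tag_1, tag_2 below 0.005 m)) and not ((horizontal distance between cap_p_c0 and seat_1 below 0.03 m and z of cap_p_c0 in the frame of stand below 0.062 m) or (horizontal distance between cap_q_c0 and seat_1 below 0.03 m and z of cap_q_c0 in the frame of stand below 0.062 m) or (horizontal distance between cap_r_c0 and seat_1 below 0.03 m and z of cap_r_c0 in the frame of stand below 0.062 m)) and not ((horizontal distance between cap_p_c0 and seat_2 below 0.03 m and z of cap_p_c0 in the frame of stand below 0.062 m) or (horizontal distance between cap_q_c0 and seat_2 below 0.03 m and z of cap_q_c0 in the frame of stand below 0.062 m) or (horizontal distance between cap_r_c0 and seat_2 below 0.03 m and z of cap_r_c0 in the frame of stand below 0.062 m)) and not ((horizontal distance between cap_p_c0 and seat_3 below 0.03 m and z of cap_p_c0 in the frame of stand below 0.062 m) or (horizontal distance between cap_q_c0 and seat_3 below 0.03 m and z of cap_q_c0 in the frame of stand below 0.062 m) or (horizontal distance between cap_r_c0 and seat_3 below 0.03 m and z of cap_r_c0 in the frame of stand below 0.062 m))), for 0.2 s.
At the end, for the whole second after the job is handed in: the tag of the softest seat is down more than 11 of its 14 mm, the other two tags are down less than 5 mm, all seats have sprung back, the tumbler, jug and spatula are within 30 mm of where they stood (all of step 4 and distance of each of tumbler, jug, spatula from where it was at the start of the episode below 0.03 m); the robot touches nothing.
It fails at once if the tag of a seat that is not the softest is pushed down (5 mm or more) ((not (horizontal distance between cap_q_c0 and seat_1 below 0.03 m) and value of joint tag_1 above 0.005 m) or (not (horizontal distance between cap_q_c0 and seat_2 below 0.03 m) and value of joint tag_2 above 0.005 m) or (not (horizontal distance between cap_q_c0 and seat_3 below 0.03 m) and value of joint tag_3 above 0.005 m)).
It fails at once if a bystander is lifted (20 mm or more) or shifted (30 mm or more) (distance of any of tumbler, jug, spatula from where it was at the start of the episode above 0.03 m or height (world z) of any of tumbler, jug, spatula above 0.02 m).
It also fails if it takes over 51 s, if anything falls off the work surface, if the arm or the gripper's body presses on something with over 40 N, if the wrist force passes 120 N, or if a joint passes its speed limit or range.

## Robot

A 7-joint arm with a two-finger parallel gripper is mounted at the origin on the work surface. World frame = base frame: x ahead of the robot, y to its left, z up, the work surface at z = 0. Lengths are in m, angles in rad, forces in N, time in s.
With the tool pointing down it reaches from about 0.375 to 0.925 m from the base axis. Payload 3.1 kg.
Tool frame: the origin (TCP) lies between the finger pads; the fingertips stand 19 mm ahead of it and the grasp point (between the pads) is the TCP; z points along the fingers, y is the line along which they close (so a half turn about z gives the same grasp; the last joint's range is limited). The gripper opens to 85 mm and grips with 20 to 120 N. Pads are 22 mm wide; open, the fingers measure 114 mm over their backs; the gripper's body (76 mm by 85 mm) begins 54 mm behind the grasp point. The pads swing forward as they close: fully open they stand 13 mm farther back than shut.
Start: joints at [-1.232, 0.383, 0.044, 1.598, -0.018, 1.161, -0.05], TCP at [0.275, 0.589, 0.25] pointing down, gripper open.
Joint ranges: [-2.61, 2.61], [-0.41, 2.15], [-1.48, 1.57], [0, 2.5], [-1.57, 4.71], [0.05, 1.97], [-2.85, 2.85]. Speed limits (rad/s): [2.79, 2.79, 3.14, 3.14, 3.14, 3.14, 3.14].

## Interface

Orientations are given as a unit quaternion [x, y, z, w].
In Python, from bench import move_ptp, movel, move_j, move_gripper, pause, inverse_kinematics, read_camera, camera_params, MotionError, sign_off, look_for, tip_of, read_time_s, read_qpos, read_joint_vel, read_effort, read_eef_pos, read_tcp_rot, read_ft_force, read_ft_torque, read_finger_gap, read_grasp_force gives the robot as it stands. Calls block until the motion is done:
- move_ptp(position, orientation): joint-space move of the TCP to a pose.
- movel(position, orientation=None, speed=0.15): straight line of the TCP; orientation=None keeps the orientation; speed is the mean speed in m/s.
- move_j(angles): joint-space move.
- move_gripper(opening, effort=None): finger opening in m; effort is the grip in N (None keeps the last); returns when the fingers have stopped.
- pause(seconds).
- inverse_kinematics(position, orientation): joint angles nearest the present ones, or None.
- read_camera(name): name is "side" or "top" or "wrist"; returns the picture (480x640x3 uint8, red, green, blue); there is no depth.
- camera_params(name): a dict with "K" (3x3 intrinsics, pixels), "camera_from_world" (4x4, takes a point from world to camera coordinates). Camera axes: x right, y down, z forward; pixel columns grow to the right and rows downward; lengths in m; the calibration is good to about 2 mm. A picture is of the moment at which its call begins: read the wrist's pose just before it. camera_params takes no time and is no camera call; for the wrist camera it gives the pose at the moment of the call.
A pose or a line that the arm cannot do raises MotionError and nothing moves.
- sign_off(): hands the job in; it is judged then, once.
Trained networks look in the newest picture that a camera, given by its name, has taken for a name from the list of things; names that differ only in an ending like _2 or _b are one class to them, and where a whole thing is asked for, a point or a joint stands for the part that bears it (a point fixed in the world has none). Each returns a list of dicts, best first, with "confidence" (0 to 1); they miss things now and then, are a little off and sometimes report something else, mostly with a low value. They report only what shows in the picture. A call takes as long as a camera call.
- look_for(camera, name): "at" ([column, row] in pixels, amid what is visible of it).
- tip_of(camera, name): "at" ([column, row] in pixels: a listed point, or the origin of a listed thing).
Readings, each from a call of its own:
- read_time_s(): time.
- read_qpos(): joint angles.
- read_joint_vel(): joint speeds.
- read_effort(): joint torques, N m.
- read_eef_pos(): TCP position.
- read_tcp_rot(): TCP orientation.
- read_ft_force(): force on the tool from outside, world axes, zero at the start.
- read_ft_torque(): the same for the moment, N m.
- read_finger_gap(): finger opening in m.
- read_grasp_force(): force on a finger pad.
Only numpy, scipy, OpenCV 4.12 (cv2) and the standard library are available. Lean on these libraries where they do the work, as an engineer would, in place of code of your own. Each camera call takes 0.05 s, during which the arm holds its last target. There are 200 camera calls.

## Working session

There is one attempt and no reset: what is moved stays moved. The work goes in short steps, each a Python script; the robot and the scene stay as the last script left them, time stands still between calls to the robot, and variables do not carry over. Pictures are saved under pics/ and viewed, at most 10 in all, crops included, and the job is handed in when it is done.

```bash
ls; mkdir -p pics
python3 - <<'E'
from bench import *
import cv2,numpy as np
ims=[]
for c in ("top","side"):
    im=read_camera(c); cv2.imwrite(f"pics/{c}0.png",im[:,:,::-1])
    p=camera_params(c); print(c,p["K"],p["camera_from_world"])
    for n in ["seat_1","tag_1_top","stand","tumbler","jug","spatula"]:
        print(n,[(np.round(d["at"],1).tolist(),round(d["confidence"],2)) for d in tip_of(c,n)])
print(read_time_s(),read_ft_force(),read_tcp_rot(),read_finger_gap())
E
```

```text
pics
top [[473.33813496   0.         318.43843846]
 [  0.         473.33813496 239.98264144]
 [  0.           0.           1.        ]] [[ 0.01833667 -0.99914428  0.03707392 -0.01881186]
 [-0.9897203  -0.02339893 -0.14108939  0.61331279]
 [ 0.14183615 -0.0341057  -0.98930244  0.85327394]
 [ 0.          0.          0.          1.        ]]
seat_1 [([263.2, 263.9], 0.97), ([318.3, 263.0], 0.83), ([374.5, 256.8], 0.76)]
tag_1_top [([268.5, 306.2], 0.58), ([319.7, 262.1], 0.27)]
stand [([316.5, 279.1], 0.97)]
tumbler [([190.2, 273.8], 0.7), ([266.3, 308.9], 0.43)]
jug [([455.0, 246.7], 0.86)]
spatula [([318.3, 280.5], 0.71), ([313.2, 198.7], 0.65)]
side [[530.61726943   0.         318.49507233]
 [  0.         530.61726943 245.53904296]
 [  0.           0.           1.        ]] [[ 0.95758292 -0.28738113 -0.02114309 -0.58385706]
 [-0.17546517 -0.52331804 -0.83387661  0.16499758]
 [ 0.22857584  0.80221588 -0.5515458   1.06181982]
 [ 0.          0.          0.          1.        ]]
seat_1 [([302.1, 254.6], 0.83), ([317.2, 272.8], 0.76), ([286.9, 228.0], 0.57)]
tag_1_top [([256.8, 239.7], 0.64)]
stand [([291.3, 280.0], 0.68)]
tumbler []
jug [([362.4, 354.1], 0.62)]
spatula [([358.1, 264.2], 0.63)]
0.7 [-0.41191356 -0.05646066 -0.40983268] [ 2.16666632e-01  9.76245650e-01  1.27364153e-05 -1.64070997e-05] 0.08536290916644956
```

```bash
cat > h.py <<'E'
from bench import *
import numpy as np
def at_z(cam,uv,z,p=None):
    p=p or camera_params(cam); T=np.array(p["camera_from_world"]); R,t=T[:3,:3],T[:3,3]
    d=R.T@np.linalg.solve(np.array(p["K"]),[uv[0],uv[1],1.]); c=-R.T@t
    return c+d*(z-c[2])/d[2]
E
python3 - <<'E'
from h import *
for c,s,z in [("top",[(263.2,263.9),(318.3,263),(374.5,256.8)],.074),("side",[(286.9,228),(302.1,254.6),(317.2,272.8)],.074),("top",[(268.5,306.2)],.052),("top",[(316.5,279.1),(190.2,273.8),(455,246.7),(313.2,198.7)],0),("side",[(362.4,354.1)],0)]:
    for u in s: print(c,u,at_z(c,u,z).round(4))
E
```

```text
top (263.2, 263.9) [0.5632 0.0943 0.074 ]
top (318.3, 263) [ 0.567  -0.0054  0.074 ]
top (374.5, 256.8) [ 0.5806 -0.1081  0.074 ]
side (286.9, 228) [0.5614 0.0861 0.074 ]
side (302.1, 254.6) [ 0.5662 -0.0292  0.074 ]
side (317.2, 272.8) [ 0.5781 -0.1017  0.074 ]
top (268.5, 306.2) [0.4876 0.0837 0.052 ]
top (316.5, 279.1) [ 0.5421 -0.0051  0.    ]
top (190.2, 273.8) [0.5474 0.2414 0.    ]
top (455, 246.7) [ 0.6127 -0.2818  0.    ]
top (313.2, 198.7) [0.7035 0.0046 0.    ]
side (362.4, 354.1) [ 0.6124 -0.274   0.    ]
```

View pics/top0.png

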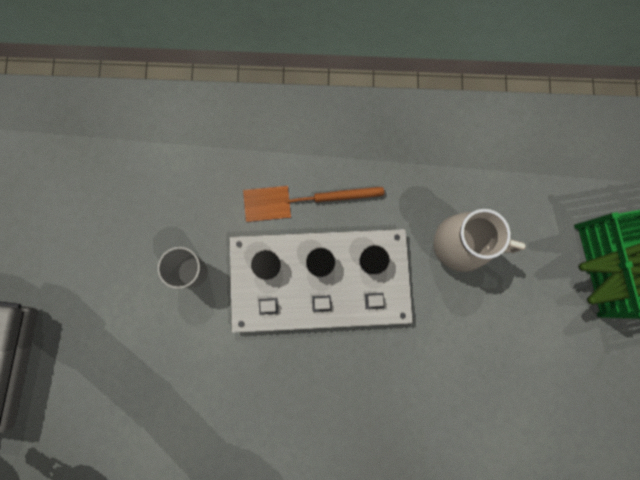

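View pics/side0.png

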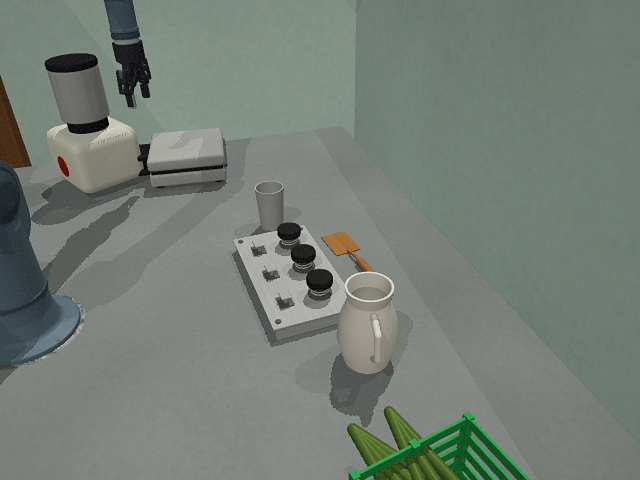

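The top view shows the seats at about (266,265), (320,262) and (375,260), the tags at (268,306), (322,303) and (375,300), and nothing above the stand. The side view agrees. Next I'll close the gripper, go above the stand and look once from the wrist.

Run:
```python
from h import *
import cv2
for u in [(266,265),(320,262),(375,260)]: print("seat",at_z("top",u,.074).round(4))
for u in [(268,306),(322,303),(375,300)]: print("tag",at_z("top",u,.052).round(4))
th=.06; q=[-np.sin(th/2),np.cos(th/2),0,0]
move_gripper(0.0,20)
move_ptp([.53,.0,.28],q)
p=camera_params("wrist"); im=read_camera("wrist"); cv2.imwrite("pics/w1.png",im[:,:,::-1])
for n,z in [("seat_1",.074),("tag_1_top",.052)]:
    for d in tip_of("wrist",n): print(n,np.round(d["at"],1),round(d["confidence"],2),at_z("",d["at"],z,p).round(4))
print(read_time_s(),read_ft_force(),read_eef_pos(),read_finger_gap(),read_qpos())
```

```text
seat [0.5613 0.0892 0.074 ]
seat [ 0.5689 -0.0085  0.074 ]
seat [ 0.5747 -0.109   0.074 ]
tag [0.4879 0.0846 0.052 ]
tag [ 0.4952 -0.0144  0.052 ]
tag [ 0.5026 -0.1126  0.052 ]
tag_1_top [399.6 172.8] 0.72 [0.4857 0.0841 0.052 ]
3.9083 [ 0.33814017  0.45560972 -0.54439379] [0.53011129 0.00103297 0.27991836] 9.662829713320447e-05 [-0.59551821  0.13324406  0.56390853  1.87443699 -0.07766775  1.15556858
  1.62837536]
```

View pics/w1.png

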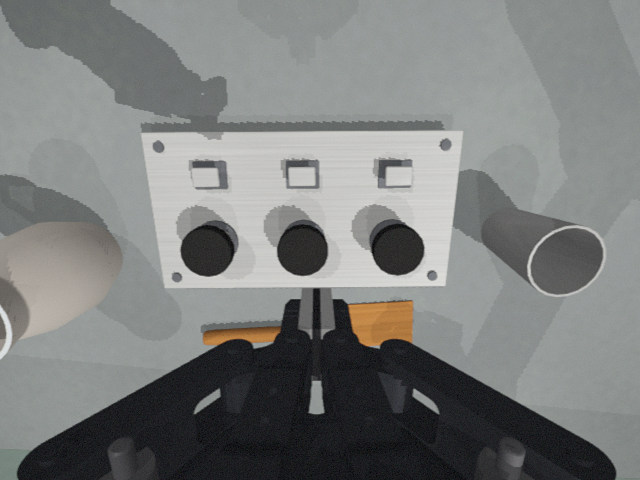

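The wrist view confirms it: seats at (397,249), (302,249) and (207,250), tags just above them, and tag 1 within 2 mm of the top-view estimate. Now I'll press the seats.

```bash
cat >> h.py <<'E'
TH=.068; Q=[-np.sin(TH/2),np.cos(TH/2),0,0]
S=[(.5615,.0900),(.5683,-.0095),(.5751,-.1092)]
T=[(.4872,.0848),(.4950,-.0145),(.5020,-.1135)]
fz=lambda: np.mean([read_ft_force()[2] for _ in range(4)])
def press(xy,zs,fmax,settle=.15):
    pause(.3); f0=fz(); out=[]
    for z in zs:
        movel([*xy,z+.019],Q,speed=.03); pause(settle); f=fz()-f0
        out.append((round((read_eef_pos()[2]-.019)*1e3,1),round(f,2)))
        if f>fmax: break
    return out
E
python3 - <<'E'
from h import *
for s in S:
    move_ptp([*s,.125],Q)
    movel([*s,.08+.019],Q,speed=.1)
    print(press(s,[.074,.070,.068,.066,.064],14))
    movel([*s,.125],speed=.1); print(read_time_s())
E
```

```text
[(np.float64(73.9), np.float64(-0.39)), (np.float64(70.4), np.float64(2.51)), (np.float64(68.3), np.float64(3.68)), (np.float64(66.4), np.float64(4.09)), (np.float64(64.6), np.float64(4.94))]
8.075
[(np.float64(74.0), np.float64(1.77)), (np.float64(70.4), np.float64(4.57)), (np.float64(68.4), np.float64(5.69)), (np.float64(66.6), np.float64(7.48)), (np.float64(64.8), np.float64(9.29))]
11.9667
[(np.float64(74.0), np.float64(1.49)), (np.float64(70.3), np.float64(2.53)), (np.float64(68.2), np.float64(1.79)), (np.float64(66.2), np.float64(3.78)), (np.float64(64.2), np.float64(3.77))]
15.8583
```

Seat 2 is firm. Seats 1 and 3 are too close to call given the sensor noise, so I'll press both again, deeper and with more averaging.

Run:
```python
from h import *
def avg(n=15):
    a=[]
    for _ in range(n): a.append(read_ft_force()[2]); pause(.03)
    return np.mean(a),np.std(a)
for s in (S[2],S[0]):
    move_ptp([*s,.125],Q); movel([*s,.08+.019],Q,speed=.1); pause(.4); f0,sd=avg()
    for z in (.067,.061):
        movel([*s,z+.019],Q,speed=.04); pause(.3); f,_=avg()
        print(z,round((read_eef_pos()[2]-.019)*1e3,2),round(f-f0,2),round(sd,2))
    movel([*s,.125],speed=.1); pause(.3); print(round(avg(5)[0]-f0,2),read_time_s())
```

```text
0.067 67.02 2.61 0.32
0.061 61.04 4.5 0.32
0.61 20.8583
0.067 67.38 4.28 0.42
0.061 61.89 7.9 0.42
-0.06 26.425
```

Seat 3 is clearly the softest, at about 0.32 N/mm against 0.66 for seat 1 and 0.84 for seat 2. I'll push tag 3.

Run:
```python
from h import *
import cv2
t=T[2]
move_ptp([*t,.125],Q); movel([*t,.058+.019],Q,speed=.1)
print(press(t,[.050,.046,.042,.039,.0375,.036,.0345,.033],15))
movel([*t,.16],speed=.12)
move_ptp([.46,0,.28],Q)
im=read_camera("wrist"); cv2.imwrite("pics/w2.png",im[:,:,::-1])
print(read_time_s(),read_ft_force())
```

```text
[(np.float64(49.8), np.float64(-0.22)), (np.float64(45.9), np.float64(-0.67)), (np.float64(41.9), np.float64(-0.73)), (np.float64(38.9), np.float64(-0.07)), (np.float64(38.1), np.float64(5.42)), (np.float64(38.0), np.float64(15.73))]
32.6417 [-0.89492572 -0.21466184 -0.60869   ]
```

View pics/w2.png

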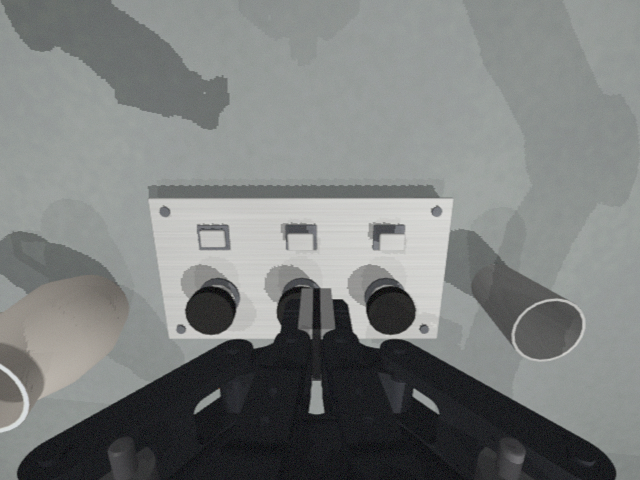

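Tag 3, at (212,239), now sits low in its cutout. Tags 2 (300,242) and 1 (392,242) are still up, and the push stopped hard at 38.0 mm, the fully-down height. The arm is clear, so I'll hand in.

```bash
python3 -c "
from bench import *
print(sign_off())"
```

```text
the job is handed in; nothing more can be done
None
```

I pressed the seats left to right, found the right one (seat 3) softest, pushed its tag fully down with tags 1 and 2 left up, and handed the job in at about 33 s with the arm clear; no verdict was returned.

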